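# Seal the feed chest with its toggle latch

### The arm

A 6-joint arm with a two-finger parallel gripper is mounted at the origin on the work surface. World frame = base frame: x ahead of the robot, y to its left, z up, the work surface at z = 0. Lengths are in mm, angles in rad, forces in N, time in s.
With the tool pointing down it reaches from about 325 to 875 mm from the base axis. Payload 4.4 kg.
Tool frame: the origin (TCP) lies on the centre line of the jaws, within the pads' length; the fingertips stand ahead of it and the grasp point (between the pads) lies 6 mm ahead of it (ctrl.tcp_to_tips is the z of the fingertips in the tool frame, in mm); z points along the fingers, y is the direction in which the jaws open and shut (so a half turn about z gives the same grasp; the last joint's range is limited). The gripper opens to 85 mm and grips with 20 to 120 N. Pads are 22 mm wide; open, the fingers measure 114 mm over their backs; the gripper's body (76 mm by 85 mm) begins 54 mm behind the grasp point. The pads swing forward as they close: fully open they stand 13 mm farther back than shut.
Start: joints at [-1.427, 0.207, 1.542, -0, 1.393, -0.15], TCP at [167.053, -550.201, 256.282] pointing down, gripper open.
Joint ranges: [-2.73, 2.73], [-0.86, 2.22], [0.23, 2.46], [-1.11, 4.25], [0.08, 2.63], [-2.82, 2.82]. Speed limits (rad/s): [2.79, 2.79, 3.14, 3.14, 3.14, 3.14].

### API

Orientations are given as a 3x3 rotation matrix whose columns are the frame's x, y, z axes.
In Python, from plant import ctrl, sensors, optics gives the robot as it stands. Calls block until the motion is done:
- ctrl.move_ptp(position, orientation): joint-space move of the TCP to a pose.
- ctrl.move_l(position, rot=None, vel=150, threshold=None): straight line of the TCP; rot=None keeps the orientation; vel is the mean speed in mm/s. With threshold (N) it stops when the force on the tool has changed by that much, and returns True; else False.
- ctrl.set_joints(angles): joint-space move.
- ctrl.gripper_to(opening, force=None): finger opening in mm; force is the grip in N (None keeps the last); returns when the fingers have stopped.
- ctrl.hold(seconds).
- ctrl.solve_ik(position, orientation): joint angles nearest the present ones, or None.
- sensors.read_state(): the state.
- optics.grab_frame(name): name is "scene" or "top" or "wrist"; returns (picture, depth): 384x512x3 uint8, red, green, blue; 384x512 float32, mm along the optical axis (not along the pixel's ray), 0 where there is no reading.
- optics.camera_params(name): a dict with "mtx" (3x3 intrinsics, pixels), "R" (3x3) and "t" (3): a world point X has camera coordinates R X + t; the wrist camera has in their place "T_tool_cam" (4x4, takes a point from camera to tool coordinates, whose origin is the TCP and whose axes are the flange's). Camera axes: x right, y down, z forward; pixel columns grow to the right and rows downward; lengths in mm; the calibration is good to about 2 mm. A picture is of the moment at which its call begins: read the wrist's pose just before it. camera_params takes no time and is no camera call.
A pose or a line that the arm cannot do raises ctrl.MotionError and nothing moves.
- ctrl.finish_job(): hands the job in, once; it reports no verdict.
The state is a dict: "t": time; "q": joint angles; "qvel": joint speeds; "tau": joint torques, N m; "eef_pos": TCP position; "eef_rot": TCP orientation; "force": force on the tool from outside, world axes, zero at the start; "wrist_torque": the same for the moment, N m; "grip_width": finger opening in mm.
Only numpy, scipy, OpenCV 4.12 (cv2) and the standard library are available. Lean on these libraries where they do the work, as an engineer would, in place of code of your own. Each camera call takes 0.05 s, during which the arm holds its last target.

### The job

Close and lock the metal feed chest: slide its lid toward the latch until it rests lightly against the rubber seal, feeling for the contact: about 5 N on the seal is right, over 10 N before the bail is hooked crushes it; then swing the brass bail over and press its bar down behind the brass keeper on the lid until it is under the keeper's nose. Then press the red lever down until it lies fully home and the lid is pulled tight, never loading the red grip with more than 30 N, and let go. Leave the jar, the nozzle and the other things on the bench where they are.

Things in the scene. Friction and masses are not known exactly. Their poses are not given: they have to be found in the camera images.
- chest: Fixed aluminium chest 360 x 180 x 90 mm high. Origin: centre of its underside; x runs level from the latch end to the lid end, z up. A flat deck (top at 90 mm) covers x -180 to -30 mm and carries the latch at y = 0; the lid covers the rest, between side guides (y = +-75 to 89 mm, 12 mm above the deck). The latch moves wholly in the chest's x-z plane.
- lid: Steel lid 150 x 146 x 6 mm, axes as the chest's, sliding along chest x with 4 N friction. Origin: middle of its front (latch-side) edge, underside, 90 mm above the bench. Starts 25 to 50 mm open; shuts towards -x. Its origin nominally meets the rubber strip at chest x = -30 mm, but the strip stands up to 4.5 mm off that, unreported: feel for it (then 5 N per mm). The lid stays where it is left.
- lid_tab (a point): Centre of the blue push tab standing on the lid, 16 mm (along x) x 50 mm (along y) x 30 mm high; its top is 15 mm above this point, the lid's top surface 15 mm below. At lid x = 130 mm. Push on its +x face to shut the lid.
- keeper (a point): Nose edge of the brass keeper on the lid (26 mm wide, y): lid x = 34 mm, 13 mm above the lid's top. From a top edge 14 mm higher and 11 mm nearer the latch a steep ramp (50 degrees) drops to this nose; below it the face runs back under at 42 degrees to the lid's top. The bail bar rides down the ramp when pressed, which pushes the lever farther open, then goes in under the nose.
- seal: Black rubber strip, 7 mm high, and its steel holder across the deck, chest x about -55 to -30 mm. Origin fixed at chest x = -38 mm, on the deck. The strip yields along x (5 N per mm). Its face stands within 4.5 mm either way of chest x = -30 mm; this pose does not tell where.
- pivot (a point): Fixed hinge axis of the latch lever (axis along the chest's y) at chest x = -70 mm, 13 mm above the deck.
- lever (a joint): Lever angle, rad: 0 = locked, flat, pointing to chest -x (rubber stop); 1.57 upright; 2.3 open, leaning to the lid (stop). It points to (-cos, sin) in chest x, z. Stays where left (1 N at its end). The bail is hinged on it 16 mm from the pivot, at lever angle minus 0.12 rad. Starts 1.3 to 1.5. Bail hooked, load starts at about 0.7 to 1.5 rad, up to 12 N at the grip, then goes over centre.
- grip_mid (a point): Centre of the red plastic grip on the lever, 36 mm long along the lever x 30 mm wide (y) x 8 mm thick, 44 mm from the pivot; the lever ends 62 mm from the pivot. Locked, this point lies 13 mm above the deck, its upper face 17 mm above the deck.
- grip: The same red grip as a part. Its origin is on the pivot axis and its axes turn with the lever (its own -x points along the lever to the free end).
- bail (a joint): Angle of the brass bail relative to the lever, rad. This value minus lever is the bail's elevation seen from its hinge: 0 = level, pointing to the lid (+x); 1.57 = upright. It starts leaning back (elevation 1.8 to 2.1) against a stop (3.4). Swung forward past upright it drops by its weight on to the keeper's ramp.
- bail_bar (a point): Middle of the bail's cross bar, a brass rod of 5 mm diameter and 42 mm long along the chest's y, 76 mm from the bail's hinge on the lever; two thin side arms join it to the lever. Hooked, it lies on the lid under the keeper's nose, on its +x side. Pressing it down the ramp takes some 4 to 8 N.
- jar: Small white jar with yellow cap, 34 mm across, 40 mm high, standing loose on the chest's deck; origin at its underside. Leave it.
- nozzle: Small brass nozzle, 26 mm across, 34 mm high, standing loose on the chest's deck; origin at its underside. Leave it.
- wrench: Steel wrench, 170 mm, lying on the bench. Leave it.
- driver: Screwdriver lying on the bench. Leave it.
- cup: Steel cup, 80 mm across and high, on the bench. Leave it.
- spray: White bottle with blue cap, 68 mm across, 190 mm high, on the bench. Leave it.
- funnel_head: Aluminium filling head, 90 mm across, 60 mm high, on the bench. Leave it.

How it is judged (in metres and radians):
On the way, in this order (a step that is already met when the one before it is completed fails the run):
1. the lid has been slid up against the rubber seal with the latch still open (contact force between seal and lid above 2 N and value of joint lever above 1.2 rad), for 0.1 s.
2. the bail bar lies behind the keeper, below its nose, with the lever still raised (x of bail_bar in the frame of lid between 0.0225 and 0.05 m and z of bail_bar in the frame of lid below 0.0165 m and value of joint lever above 1 rad), for 0.1 s.
At the end, for the whole second after the job is handed in: The lever lies home (within 0.08 rad of its stop), the bail bar is hooked behind the keeper below its nose, the lid presses the seal with more than 6 N and is at rest (value of joint lever below 0.08 rad and contact force between seal and lid above 6 N and x of bail_bar in the frame of lid between 0.0225 and 0.034 m and z of bail_bar in the frame of lid below 0.0165 m and linear speed of lid below 0.005 m/s); the robot touches nothing.
It fails at once if the seal is crushed (over 10 N) before the bail is hooked (contact force between seal and lid above 10 N and z of bail_bar in the frame of lid above 0.0165 m).
It fails at once if the red grip is loaded with more than 30 N (contact force between grip and anything else above 30 N).
It fails at once if the jar or the nozzle on the deck is moved more than 15 mm (distance of any of jar, nozzle from where it was at the start of the episode above 0.015 m).
It fails at once if another thing on the bench is moved more than 25 mm (distance of any of wrench, driver, cup, spray, funnel_head from where it was at the start of the episode above 0.025 m).
It also fails if it takes over 64 s, if anything falls off the work surface, if the arm or the gripper's body presses on something with over 40 N, if the wrist force passes 120 N, or if a joint passes its speed limit or range.

## Working session

There is one attempt and no reset: what is moved stays moved. The work goes in short steps, each a Python script; the robot and the scene stay as the last script left them, time stands still between calls to the robot, and variables do not carry over. Pictures are saved under pics/ and viewed, and the job is handed in when it is done.

```bash
ls; mkdir -p pics; python3 - <<'E'
from plant import ctrl,sensors,optics
import cv2
for n in ["scene","top"]:
    p,d=optics.grab_frame(n); cv2.imwrite(f"pics/{n}0.png",p[:,:,::-1]); import numpy as np; np.save(f"pics/{n}0.npy",d)
    print(optics.camera_params(n))
print(optics.camera_params("wrist")); print(ctrl.tcp_to_tips); print(sensors.read_state())
E
```

```text
pics
{'mtx': array([[476.57616509,   0.        , 253.84196653],
       [  0.        , 476.57616509, 197.30829274],
       [  0.        ,   0.        ,   1.        ]]), 'R': array([[ 0.40457651,  0.9145025 ,  0.00173719],
       [ 0.70073271, -0.30878291, -0.64313823],
       [-0.58761511,  0.26141593, -0.76574813]]), 't': array([-269.37504813, -294.08591649, 1745.04655299])}
{'mtx': array([[400.54196433,   0.        , 252.7275831 ],
       [  0.        , 400.54196433, 187.86290383],
       [  0.        ,   0.        ,   1.        ]]), 'R': array([[ 0.00591846, -0.99982314,  0.01785113],
       [-0.99907291, -0.00667336, -0.04252986],
       [ 0.04264146, -0.01758287, -0.99893571]]), 't': array([  46.00381815,  524.37825784, 1313.83597538])}
{'mtx': array([[345.55020585,   0.        , 255.21568918],
       [  0.        , 345.55020585, 191.1005516 ],
       [  0.        ,   0.        ,   1.        ]]), 'T_tool_cam': array([[ 1.00241114e-03, -9.63139636e-01, -2.69000068e-01,
         6.73717876e+01],
       [ 9.99999496e-01,  9.78796796e-04,  2.21905688e-04,
        -1.09054857e+00],
  
[... 244 characters left out ...]
+00,  3.05059295e-05,
        1.39349723e+00, -1.50519254e-01]), 'qvel': array([-0.00173963, -0.00218332, -0.00187613,  0.00084246, -0.00062553,
       -0.00049193]), 'tau': array([-1.38866280e-04, -3.84092402e+01, -2.92548841e+01, -1.84008109e-04,
        4.83583994e-03, -9.22918019e-06]), 'eef_pos': array([ 166.97432229, -549.55512563,  255.21901732]), 'eef_rot': array([[ 9.56854094e-01,  2.90568700e-01, -2.71456495e-04],
       [ 2.90568624e-01, -9.56851902e-01,  2.07682594e-03],
       [ 3.43716951e-04, -2.06609614e-03, -9.99997807e-01]]), 'force': array([ 0.21153103, -0.40853374, -1.09544194]), 'wrist_torque': array([0.02146772, 0.00914364, 0.02129421]), 'grip_width': 85.13861554627985}
```

View pics/scene0.png

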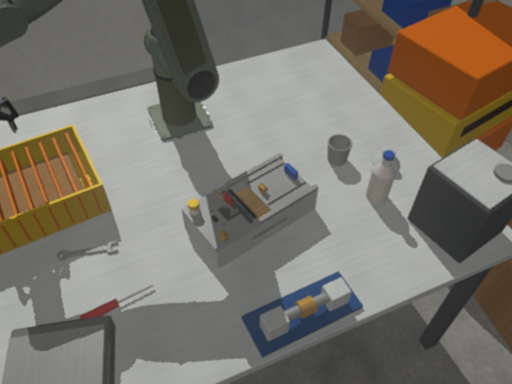

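View pics/top0.png

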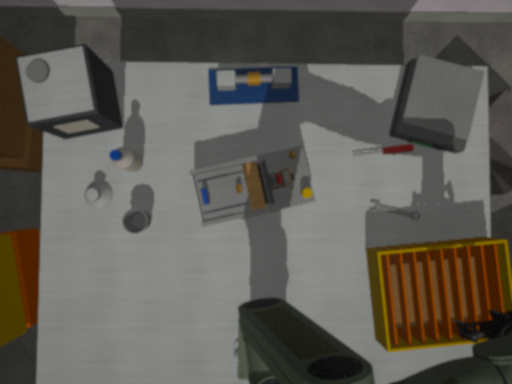

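```bash
python3 - <<'E'
import cv2
p=cv2.imread("pics/top0.png")[135:235,180:330]; cv2.imwrite("pics/topc.png",cv2.resize(p,None,fx=5,fy=5,interpolation=cv2.INTER_CUBIC))
p=cv2.imread("pics/scene0.png")[145:265,175:325]; cv2.imwrite("pics/scenec.png",cv2.resize(p,None,fx=5,fy=5,interpolation=cv2.INTER_CUBIC))
E
```

```text
(no output)
```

View pics/topc.png

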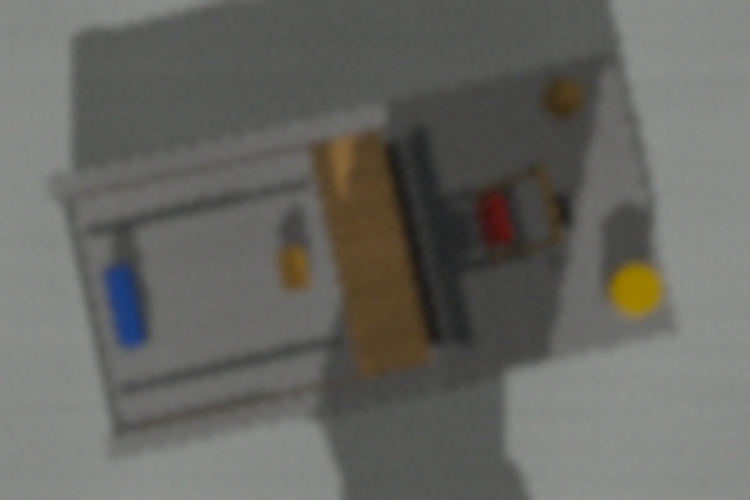

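View pics/scenec.png

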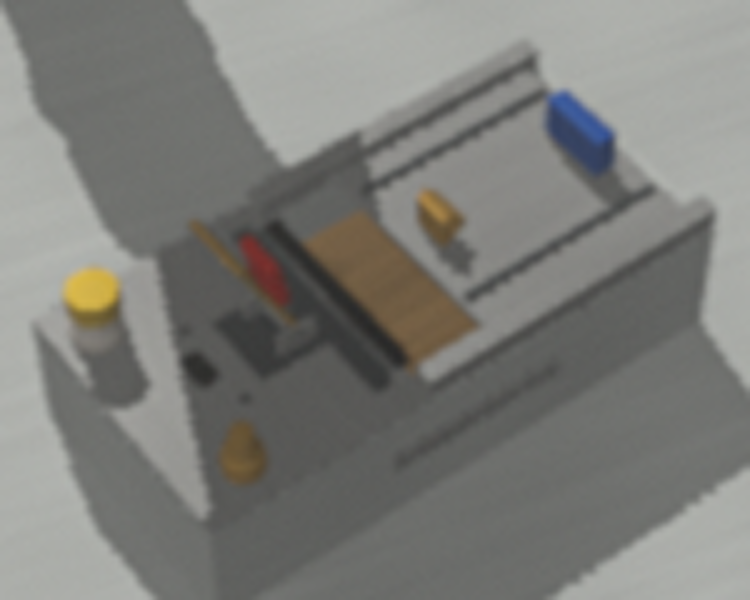

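```bash
cat > h.py <<'E'
import numpy as np, cv2
from plant import ctrl,sensors,optics
def cam(n,st=None):
    c=optics.camera_params(n)
    if n!="wrist": return c["mtx"],c["R"],c["t"]
    T=np.eye(4);T[:3,:3]=st["eef_rot"];T[:3,3]=st["eef_pos"]
    W=np.linalg.inv(T@c["T_tool_cam"]); return c["mtx"],W[:3,:3],W[:3,3]
def ray(c,u,v):
    K,R,t=c; d=R.T@np.linalg.solve(K,[u,v,1.]); return -R.T@t,d
def atz(c,u,v,z):
    o,d=ray(c,u,v); return o+d*(z-o[2])/d[2]
def proj(c,X):
    K,R,t=c; p=K@(R@np.asarray(X,float)+t); return p[:2]/p[2]
def snap(n,name):
    st=sensors.read_state(); p,d=optics.grab_frame(n); cv2.imwrite(f"pics/{name}.png",p[:,:,::-1]); np.savez(f"pics/{name}.npz",d=d,pos=st["eef_pos"],rot=st["eef_rot"]); return p,d
def load(name):
    z=np.load(f"pics/{name}.npz"); st=dict(eef_pos=z["pos"],eef_rot=z["rot"]); return cv2.imread(f"pics/{name}.png"),z["d"],cam("wrist",st)
E
python3 - <<'E'
from h import *
c=cam("top")
for u,v,z in [(612,55,90),(672,330,90),(58,185,102),(115,440,102),(126,305,126),(293,268,110),(563,98,120),(635,290,130)]:
    print(u,v,atz(c,180+u/5,135+v/5,z).round(1))
E
```

```text
612 55 [ 652.9 -104.    90. ]
672 330 [ 481.  -141.6   90. ]
58 185 [567.8 239.2 102. ]
115 440 [411.5 202.5 102. ]
126 305 [493.7 194.3 126. ]
293 268 [517.3  94.2 110. ]
563 98 [621.8 -69.8 120. ]
635 290 [ 504.6 -112.3  130. ]
```

```bash
cat >> h.py <<'E'
YAW=np.radians(102.7); C0=np.array([528.,49.,0])
def Rc(yaw=None):
    y=YAW if yaw is None else yaw
    return np.array([[np.cos(y),-np.sin(y),0],[np.sin(y),np.cos(y),0],[0,0,1]])
def W(x,y,z): return C0+Rc()@np.array([x,y,z],float)   # chest->world
def Rtool(s=1,tilt=0.):   # tool x = s*chest x, z down, tilt about chest y
    r=np.array([[s,0,0],[0,-s,0],[0,0,-1.]])
    t=np.array([[np.cos(tilt),0,np.sin(tilt)],[0,1,0],[-np.sin(tilt),0,np.cos(tilt)]])
    return Rc()@t@r
E
python3 - <<'E'
from h import *
for s in (1,-1):
  for p in [(0,0,300),(170,0,127),(-100,0,200),(-110,0,150),(0,0,130)]:
    print(s,p,ctrl.solve_ik(W(*p),Rtool(s)))
  print(ctrl.solve_ik(W(-110,0,150),Rtool(s,.4)),ctrl.solve_ik(W(-110,0,150),Rtool(s,-.4)))
s=1
print(cam("wrist",dict(eef_pos=W(-60,0,300),eef_rot=Rtool(1))))
for s in (1,-1):
  for x in (-60,0,60): 
    c=cam("wrist",dict(eef_pos=W(x,0,300),eef_rot=Rtool(s)))
    print(s,x,[proj(c,W(a,0,100)).round() for a in (-180,-70,0,138,180)])
E
```

```text
1 (0, 0, 300) [-7.07456843e-02  7.92666186e-02  1.59514989e+00 -4.44089210e-16
  1.46717614e+00 -2.92402499e-01]
1 (170, 0, 127) [ 2.51095664e-01  2.68478005e-01  1.75564597e+00 -4.44089210e-16
  1.11746868e+00  2.94388490e-02]
1 (-100, 0, 200) [-2.44818959e-01  2.11183852e-01  1.65750544e+00 -4.44089210e-16
  1.27290336e+00 -4.66475774e-01]
1 (-110, 0, 150) [-2.61081923e-01  2.75726386e-01  1.69103385e+00 -4.44089210e-16
  1.17483242e+00 -4.82738738e-01]
1 (0, 0, 130) [-7.07456843e-02  2.53992102e-01  1.76695438e+00 -4.44089210e-16
  1.12064617e+00 -2.92402499e-01]
[-0.06466029  0.25739051  1.76988103 -0.44751178  1.04174916 -0.07169755] [-0.42850551  0.39269645  1.58712703  0.31889843  1.42018193 -0.73967768]
-1 (0, 0, 300) None
-1 (170, 0, 127) None
-1 (-100, 0, 200) [-2.44818959e-01  2.11183852e-01  1.65750544e+00 -4.44089210e-16
  1.27290336e+00  2.67511688e+00]
-1 (-110, 0, 150) [-2.61081923e-01  2.75726386e-01  1.69103385e+00 -4.44089210e-16
  1.17483242e+00  2.65885392e+00]
-1 (0, 0, 130) None
None [-0.42850551  0.39269645  1.58712703  0.31889843  1.42018193  2.40191497]
(arr
[... 360 characters left out ...]
.82567593,  386.84137521]))
1 -60 [array([256., 283.]), array([256., 179.]), array([256., 103.]), array([257., -78.]), array([ 257., -143.])]
1 0 [array([256., 332.]), array([256., 238.]), array([256., 169.]), array([257.,   7.]), array([257., -51.])]
1 60 [array([256., 378.]), array([256., 291.]), array([256., 228.]), array([256.,  82.]), array([257.,  30.])]
-1 -60 [array([257.,  30.]), array([256., 158.]), array([256., 228.]), array([256., 346.]), array([256., 378.])]
-1 0 [array([257., -51.]), array([256.,  92.]), array([256., 169.]), array([256., 298.]), array([256., 332.])]
-1 60 [array([ 257., -143.]), array([257.,  17.]), array([256., 103.]), array([256., 245.]), array([256., 283.])]
```

```bash
python3 - <<'E'
from h import *
ctrl.move_ptp(W(40,0,330),Rtool(1)); snap("wrist","w1")
ctrl.gripper_to(0)
s=sensors.read_state(); print(s["t"],s["eef_pos"]-W(40,0,330),s["force"],s["grip_width"])
p=cv2.imread("pics/w1.png"); cv2.imwrite("pics/w1b.png",cv2.resize(p,(800,600),interpolation=cv2.INTER_CUBIC))
E
```

```text
3.5083 [-0.0034745   0.04743443  0.02136762] [-0.0536012  -0.84608496 -0.98502118] 0.04050823177421859
```

View pics/w1b.png

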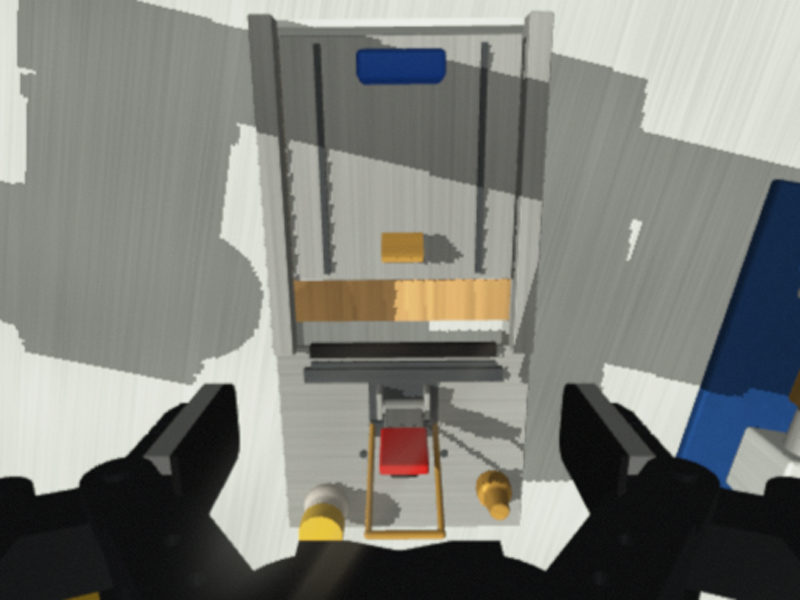

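```bash
python3 - <<'E'
from h import *
_,d,c=load("w1"); k=1.5625
def chest(u,v,z): 
    X=atz(c,u/k,v/k,z); return Rc().T@(X-C0)
for n,u,v,z in [("gLfar",249,15,102),("gRfar",553,12,102),("gLnear",272,355,102),("gRnear",527,352,102),("deckL",290,527,90),("deckR",520,526,90),
 ("tabBL",358,82,126),("tabBR",444,83,126),("tabTL",358,49,126),("tabTR",445,49,126),("keepL",382,234,123),("keepR",424,234,123),("keepLb",382,262,123),("lidL",295,281,96),("lidR",511,281,96),("barL",366,535,189),("barR",445,535,189),("hexL",372,423,118),("hexR",438,423,118),("gripL",380,474,150),("gripR",428,474,150),("gripLt",380,430,150),("seal",311,345,97),("sealR",496,345,97)]:
    dd=d[int(v/k),int(u/k)]; o,r=ray(c,u/k,v/k); Xd=Rc().T@(o+r*dd-C0)
    print(n,chest(u,v,z).round(1),"depth:",Xd.round(1))
E
```

```text
gLfar [182.7  88.  102. ] depth: [204.8 113.8  -0.4]
gRfar [184.2 -88.6 102. ] depth: [ 206.4 -114.6    0.9]
gLnear [-28.6  88.  102. ] depth: [-68.5 113.5   1. ]
gRnear [-26.4 -86.9 102. ] depth: [-26.  -86.6 103.3]
deckL [-177.2   86.1   90. ] depth: [-175.9   85.7   91.7]
deckR [-176.2  -93.7   90. ] depth: [-175.8  -93.5   90.6]
tabBL [143.7  23.6 126. ] depth: [146.9  25.7  97.2]
tabBR [143.2 -24.4 126. ] depth: [146.2 -26.5  98.1]
tabTL [160.6  23.3 126. ] depth: [165.4  25.3  96.8]
tabTR [160.6 -24.5 126. ] depth: [165.3 -26.8  97.4]
keepL [ 58.   11.1 123. ] depth: [ 56.3  11.4 111.6]
keepR [ 58.  -14.4 123. ] depth: [ 54.2 -15.5  98.1]
keepLb [ 40.8  11.2 123. ] depth: [ 40.   11.3 119.1]
lidL [22.2 70.7 96. ] depth: [22.6 70.3 97.9]
lidR [ 22.1 -74.4  96. ] depth: [  6.9 -87.7  33.7]
barL [-103.7   19.5  189. ] depth: [-103.9   19.6  188.7]
barR [-103.7  -25.4  189. ] depth: [-103.   -25.3  189.9]
hexL [-71.7  19.2 118. ] depth: [-69.1  18.9 122.8]
hexR [-71.7 -25.7 118. ] depth: [-84.6 -27.6  94.3]
gripL [-90.   12.8 150. ] depth: [-129.1   15.2   91.2]
gripR [-90.  -17.5 150. ] depth: [-80.9 -16.7 163.7]
gripLt [-59.1  12.5 150. ] depth: [-91.   14.8  93.1]
seal [-23.2  61.8  97. ] depth: [-24.3  62.3  93.9]
sealR [-23.2 -66.4  97. ] depth: [-23.3 -66.4  96.9]
```

```bash
cat >> h.py <<'E'
C0=C0+Rc()@np.array([3.1,-1.9,0]); YAW=YAW+0.0097
def S():
    s=sensors.read_state(); return s["t"],Rc().T@(s["eef_pos"]-C0),Rc().T@s["force"]
E
python3 - <<'E'
from h import *
ctrl.move_ptp(W(182,0,170),Rtool(1))
print(ctrl.move_l(W(182,0,131),vel=120,threshold=6)); ctrl.hold(.1); print(S())
print(ctrl.move_l(W(160,0,131),vel=40,threshold=2.5)); print(S())
for i in range(5): ctrl.hold(.03); print(S()[1:])
E
```

```text
False
(4.95, array([181.66155601,  -1.25422807, 132.44837234]), array([-0.16017882,  0.66628984, -0.26350007]))
True
(5.3833, array([1.66462623e+02, 1.49217075e-01, 1.30951537e+02]), array([ 0.5518726 , -0.65700575, -0.16438421]))
(array([166.68211135,   0.4239399 , 130.6905445 ]), array([ 0.83188678, -0.43868992,  0.24725796]))
(array([166.88864295,   0.60430394, 130.51285634]), array([-0.41038383, -0.49113061, -0.21653333]))
(array([167.0613768 ,   0.74031028, 130.3968693 ]), array([0.23908654, 0.36673527, 0.07256728]))
(array([167.19762295,   0.80680426, 130.29463184]), array([-0.81945194,  0.40471985,  0.32039401]))
(array([167.31390034,   0.88311558, 130.22476875]), array([ 0.60410387, -0.50487887, -0.34313814]))
```

```bash
python3 - <<'E'
from h import *
print(ctrl.move_l(W(131,0,131),vel=25,threshold=9)); print(S())
def avg(n=6):
    f=[]
    for i in range(n): ctrl.hold(.01); f.append(S()[2])
    return np.mean(f,0)
print("rest",avg())
for x in (130,129,128,127,126):
    ctrl.move_l(W(x,0,131),vel=8); s=S(); f=avg(8); print(x,s[0].__round__(2),s[1].round(2),f.round(2))
    if f[0]>7: break
E
```

```text
False
(7.1583, array([130.81821179,  -0.18507528, 131.25583235]), array([ 3.54057097,  0.94956937, -0.62568308]))
rest [ 2.7302329   1.645857   -1.37488099]
130 7.48 [130.05  -0.25 131.28] [ 4.29  1.89 -0.48]
129 7.83 [128.93  -0.24 131.26] [3.77 1.58 0.91]
128 8.17 [127.86  -0.26 131.26] [3.39 1.5  1.98]
127 8.51 [126.88  -0.24 131.22] [3.66 1.32 2.57]
126 8.85 [125.88  -0.26 131.16] [3.38 0.81 2.76]
```

```bash
python3 - <<'E'
from h import *
def avg(n=8):
    f=[]
    for i in range(n): ctrl.hold(.01); f.append(S()[2])
    return np.mean(f,0)
x=126
while x>113:
    x-=0.5
    ctrl.move_l(W(x,0,131),vel=6); f=avg(10); s=S(); print(x,round(s[0],2),s[1].round(2),f.round(2))
    if f[0]>7.9: break
E
```

```text
125.5 9.25 [125.47  -0.26 131.17] [3.77 0.53 3.35]
125.0 9.58 [124.96  -0.28 131.15] [ 3.66 -0.14  3.33]
124.5 9.92 [124.44  -0.23 131.09] [ 3.81 -0.58  3.29]
124.0 10.25 [123.94  -0.21 131.08] [ 3.55 -1.3   2.93]
123.5 10.58 [123.43  -0.15 131.01] [ 3.84 -1.75  2.34]
123.0 10.92 [ 1.2295e+02 -1.2000e-01  1.3102e+02] [ 3.78 -2.01  2.28]
122.5 11.25 [122.45  -0.14 131.04] [ 3.81 -2.1   2.26]
122.0 11.58 [ 1.2221e+02 -1.2000e-01  1.3102e+02] [ 4.71 -2.38  2.24]
121.5 11.92 [ 1.2199e+02 -1.3000e-01  1.3104e+02] [ 5.75 -2.53  2.06]
121.0 12.25 [121.79  -0.14 131.05] [ 6.36 -2.56  2.22]
120.5 12.58 [ 1.2161e+02 -1.2000e-01  1.3104e+02] [ 7.21 -2.7   2.3 ]
120.0 12.92 [ 1.2139e+02 -1.1000e-01  1.3106e+02] [ 8.29 -2.58  2.62]
```

```bash
python3 - <<'E'
from h import *
ctrl.move_l(W(128,0,131),vel=60)
ctrl.move_l(W(128,0,240),vel=200)
snap("top","t2")
ctrl.move_ptp(W(-60,0,245),Rtool(1))
print(S())
ctrl.move_l(W(-145,0,240),vel=150)
print(ctrl.move_l(W(-145,0,204),vel=100,threshold=5)); print(S())
print(ctrl.move_l(W(-72,0,204),vel=50,threshold=8)); print(S())
snap("scene","s2")
p=cv2.imread("pics/s2.png")[125:265,175:325]; cv2.imwrite("pics/s2c.png",cv2.resize(p,None,fx=4.2,fy=4.2,interpolation=cv2.INTER_CUBIC))
E
```

```text
(14.7167, array([-59.09678562,   0.48688182, 243.91184657]), array([ 0.47782957, -0.66144362,  0.93165004]))
False
(15.9417, array([-1.44490795e+02,  7.82103628e-02,  2.03691163e+02]), array([-0.70943258,  0.53798355,  0.56452425]))
False
(17.55, array([-7.22864217e+01, -2.17177293e-02,  2.04002157e+02]), array([-0.99116078,  0.45148305, -0.15398157]))
```

View pics/s2c.png

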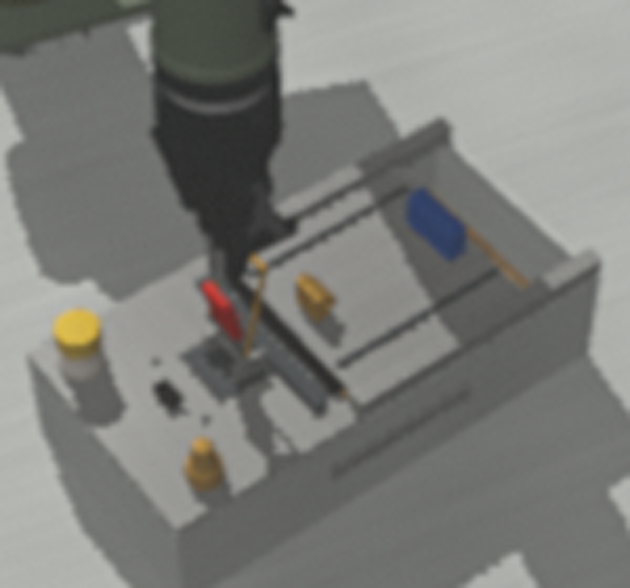

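```bash
python3 - <<'E'
from h import *
ctrl.move_l(W(-66,0,204),vel=50,threshold=8)
ctrl.hold(.2)
ctrl.move_l(W(-20,0,290),vel=200)
ctrl.gripper_to(30)
print(S(),sensors.read_state()["grip_width"])
snap("wrist","w2"); snap("scene","s3")
p=cv2.imread("pics/s3.png")[125:265,175:325]; cv2.imwrite("pics/s3c.png",cv2.resize(p,None,fx=4.2,fy=4.2,interpolation=cv2.INTER_CUBIC))
p=cv2.imread("pics/w2.png"); cv2.imwrite("pics/w2b.png",cv2.resize(p,(800,600),interpolation=cv2.INTER_CUBIC))
E
```

```text
(19.1083, array([-2.02083645e+01,  2.84386510e-01,  2.89212077e+02]), array([ 0.19945175, -0.48057674, -1.12448887])) 30.09219961925008
```

View pics/s3c.png

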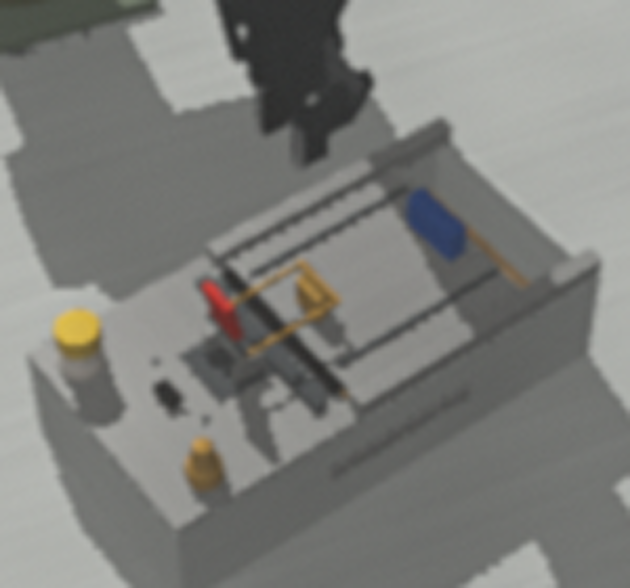

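View pics/w2b.png

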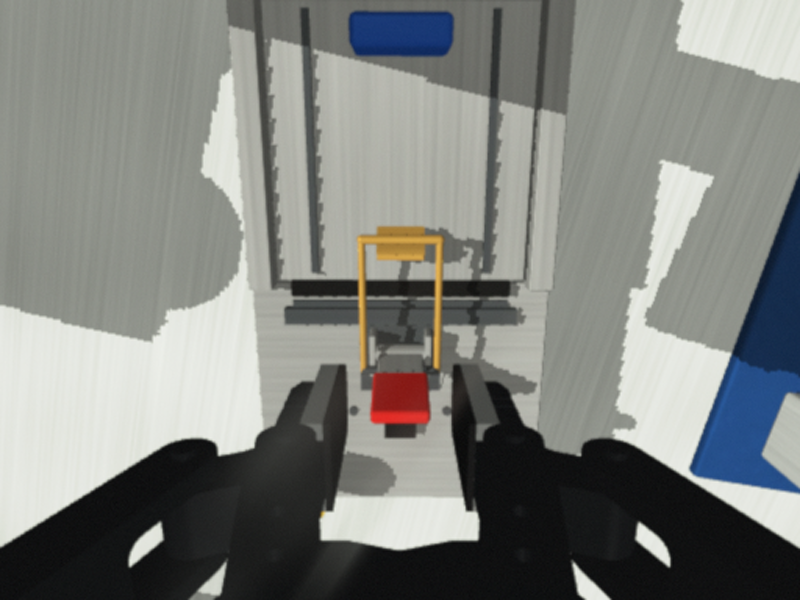

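```bash
python3 - <<'E'
from h import *
_,d,c=load("w2"); k=1.5625
for n,u,v,z in [("barL",360,240,118),("barR",442,240,118),("kL",377,228,109),("kR",425,228,109),("klb",377,261,123),("krb",424,261,123),("tabBL",353,54,126),("tabBR",450,54,126),("sealfront",400,281,97),("gL",256,288,102),("gR",549,288,102)]:
    dd=[d[int(v/k)+j,int(u/k)] for j in(-1,0,1)]; o,r=ray(c,u/k,v/k)
    print(n,(Rc().T@(o+r*(z-o[2])/r[2]-C0)).round(1),"depth:",[(Rc().T@(o+r*q-C0)).round(1).tolist() for q in dd])
E
```

```text
barL [  1.   22.3 118. ] depth: [[1.8, 21.9, 123.1], [1.9, 21.9, 123.6], [1.9, 21.9, 123.7]]
barR [  1.  -22.1 118. ] depth: [[1.9, -21.7, 123.6], [2.0, -21.6, 124.2], [1.8, -21.7, 123.1]]
kL [  6.2  13.4 109. ] depth: [[4.7, 13.8, 98.4], [4.5, 13.9, 97.0], [4.5, 13.9, 97.3]]
kR [  6.2 -13.2 109. ] depth: [[4.7, -13.7, 98.2], [4.5, -13.8, 96.7], [4.4, -13.8, 96.5]]
klb [ -9.6  13.  123. ] depth: [[-14.7, 14.1, 97.9], [-14.6, 14.0, 98.4], [-15.1, 14.1, 96.0]]
krb [ -9.5 -12.3 123. ] depth: [[-9.7, -12.3, 122.1], [-15.0, -13.5, 96.6], [-15.0, -13.5, 96.4]]
tabBL [ 92.5  23.4 126. ] depth: [[96.9, 25.6, 98.0], [96.9, 25.6, 97.7], [97.0, 25.7, 97.0]]
tabBR [ 92.5 -23.3 126. ] depth: [[96.8, -25.7, 98.6], [96.9, -25.7, 98.0], [97.2, -25.9, 96.1]]
sealfront [-26.9   0.6  97. ] depth: [[-27.0, 0.6, 96.9], [-27.2, 0.6, 96.0], [-26.7, 0.6, 98.0]]
gL [-30.   84.9 102. ] depth: [[-29.4, 84.2, 104.4], [-29.8, 84.6, 102.9], [-29.9, 84.7, 102.5]]
gR [-29.9 -86.6 102. ] depth: [[-29.5, -86.2, 103.3], [-29.5, -86.1, 103.5], [-29.9, -86.6, 101.9]]
```

```bash
python3 - <<'E'
from h import *
ctrl.gripper_to(32)
ctrl.move_ptp(W(11,0,170),Rtool(1))
print(ctrl.move_l(W(11,0,152),vel=60,threshold=5),S())
for z in range(151,118,-1):
    b=ctrl.move_l(W(11,0,z),vel=25,threshold=12); s=S(); print(z,b,round(s[0],2),s[1].round(1),s[2].round(1))
    if b or s[2][2]>13: break
    
snap("wrist","w3")
E
```

```text
False (20.4417, array([1.08312730e+01, 6.87777834e-02, 1.51938968e+02]), array([-0.0543808 , -0.56077038,  1.10559785]))
151 False 20.69 [ 11.   -0.2 151.2] [ 0.4 -0.6 -1.2]
150 False 20.94 [ 11.   0. 150.] [ 0.3 -0.3  0.1]
149 False 21.19 [1.100e+01 1.000e-01 1.489e+02] [-1.1  0.7 -0.2]
148 False 21.44 [1.100e+01 1.000e-01 1.479e+02] [ 0.   0.2 -0.2]
147 False 21.69 [1.100e+01 1.000e-01 1.469e+02] [ 0.7 -1.2 -0.2]
146 False 21.94 [ 1.10e+01 -1.00e-01  1.46e+02] [0.  0.9 0.4]
145 False 22.19 [ 11.   -0.2 145.6] [0.7 1.2 4.6]
144 False 22.44 [ 11.   -0.4 145.3] [1.1 2.8 9.3]
143 False 22.69 [ 11.1  -0.5 145. ] [ 1.6  3.9 11.8]
142 False 22.94 [ 11.2  -0.6 144.6] [ 2.7  6.  15.2]
```

```bash
python3 - <<'E'
import cv2
p=cv2.imread("pics/w3.png"); cv2.imwrite("pics/w3b.png",cv2.resize(p,(800,600),interpolation=cv2.INTER_CUBIC))
E
```

```text
(no output)
```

View pics/w3b.png

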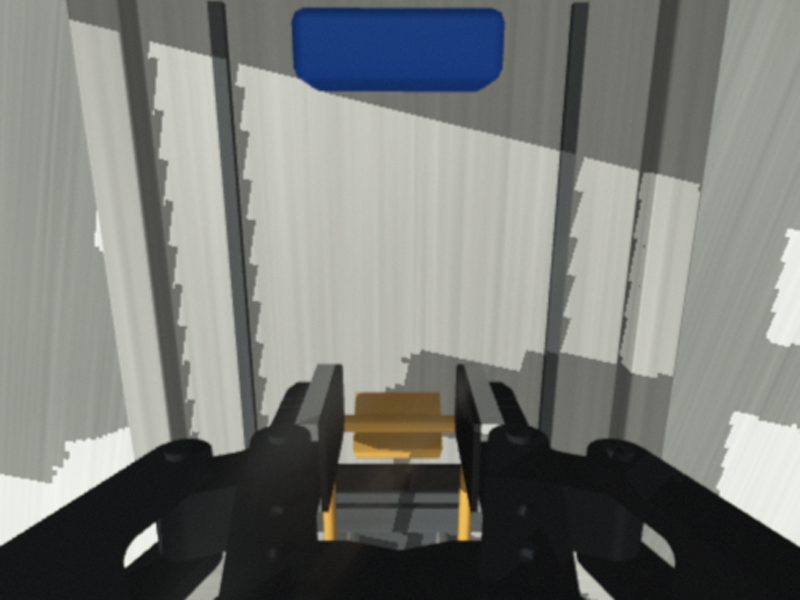

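```bash
python3 - <<'E'
from h import *
x=11;z=142.0
for i in range(22):
    x=min(x+1.0,18.5); z=z-0.4 if i<3 else z-1.1
    b=ctrl.move_l(W(x,0,z),vel=20); s=S(); print(round(x,1),round(z,1),round(s[0],2),s[1].round(1),s[2].round(1))
    if s[2][2]>16 or abs(s[2][0])>7 or z<124: break
snap("wrist","w4")
E
```

```text
12.0 141.6 23.24 [ 12.2  -1.1 144. ] [ 2.3  2.6 12.4]
13.0 141.2 23.49 [ 13.1  -1.4 143.2] [ 1.   2.1 10.7]
14.0 140.8 23.74 [ 14.1  -1.4 142.2] [ 1.6 -0.8  6.4]
15.0 139.7 23.99 [ 15.1   0.4 139.1] [0.3 0.2 0.2]
16.0 138.6 24.24 [ 16.1   0.4 138.1] [0.1 0.5 0.6]
17.0 137.5 24.49 [1.710e+01 1.000e-01 1.373e+02] [-0.6 -0.1  0.1]
18.0 136.4 24.74 [1.810e+01 1.000e-01 1.363e+02] [0.4 0.1 0.2]
18.5 135.3 24.99 [1.850e+01 1.000e-01 1.352e+02] [-0.8  0.2  0.2]
18.5 134.2 25.24 [1.850e+01 1.000e-01 1.341e+02] [ 0.4 -0.6 -0.9]
18.5 133.1 25.49 [1.85e+01 1.00e-01 1.33e+02] [ 0.1 -0.7  0.6]
18.5 132.0 25.74 [1.850e+01 1.000e-01 1.319e+02] [-0.4  0.9  0.1]
18.5 130.9 25.99 [1.850e+01 1.000e-01 1.308e+02] [-0.3  0.5 -0.6]
18.5 129.8 26.24 [1.850e+01 1.000e-01 1.297e+02] [ 0.2 -0.3 -0.1]
18.5 128.7 26.49 [1.850e+01 1.000e-01 1.286e+02] [ 1.  -0.   0.6]
18.5 127.6 26.74 [1.850e+01 1.000e-01 1.275e+02] [ 0.7  0.9 -0.6]
18.5 126.5 26.99 [1.850e+01 1.000e-01 1.264e+02] [-0.5 -0.1 -0.3]
18.5 125.4 27.24 [1.850e+01 1.000e-01 1.253e+02] [-0.3 -0.2 -0.3]
18.5 124.3 27.49 [1.850e+01 1.000e-01 1.242e+02] [0.3 0.6 0. ]
18.5 123.2 27.74 [1.850e+01 1.000e-01 1.231e+02] [ 0.8  0.8 -0.5]
```

```bash
python3 - <<'E'
from h import *
ctrl.move_l(W(20,0,200),vel=200)
snap("wrist","w5"); 
p=cv2.imread("pics/w5.png"); cv2.imwrite("pics/w5b.png",cv2.resize(p,(800,600),interpolation=cv2.INTER_CUBIC))
snap("scene","s5"); p=cv2.imread("pics/s5.png")[125:265,175:325]; cv2.imwrite("pics/s5c.png",cv2.resize(p,None,fx=4.2,fy=4.2,interpolation=cv2.INTER_CUBIC))
print(S())
E
```

```text
(28.425, array([ 20.34250599,   1.42682842, 197.9552215 ]), array([ 0.17243896, -0.7642228 , -1.06120869]))
```

View pics/w5b.png

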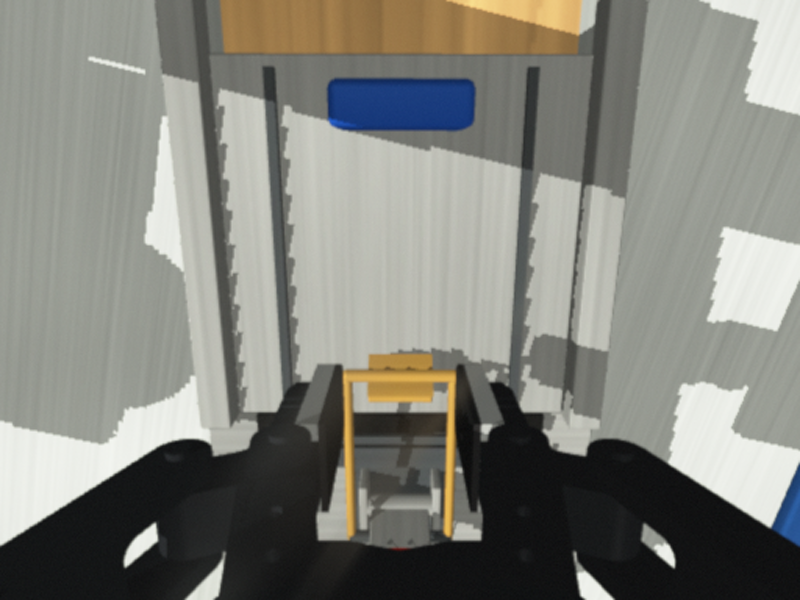

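View pics/s5c.png

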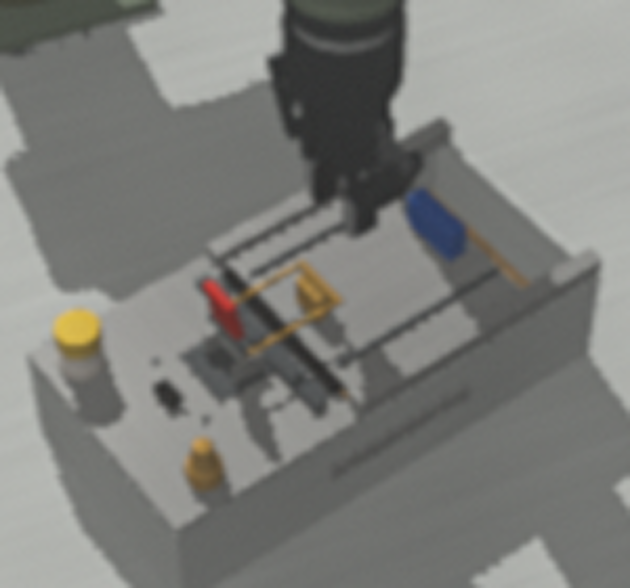

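```bash
python3 - <<'E'
from h import *
_,d,c=load("w5"); k=1.5625
for n,u,v,z in [("barL",345,377,120),("barR",455,377,120),("kL",369,355,109),("klb",369,401,123),("tab",400,130,126),("lidback",400,54,96)]:
    dd=[d[int(v/k)+j,int(u/k)] for j in(-1,0,1)]; o,r=ray(c,u/k,v/k)
    print(n,(Rc().T@(o+r*(z-o[2])/r[2]-C0)).round(1),"depth:",[(Rc().T@(o+r*q-C0)).round(1).tolist() for q in dd])
E
python3 - <<'E'
from h import *
ctrl.move_l(W(4,0,152),vel=120)
x=4;z=145.5
b=ctrl.move_l(W(x,0,z),vel=40,threshold=5);print(b,S())
while z>121.5:
    dz=1.2; z-=dz
    x=min(x+dz*0.75,12.0)
    ctrl.move_l(W(x,0,z),vel=25); s=S(); print(round(x,1),round(z,1),round(s[0],2),s[1].round(1),s[2].round(1))
    if s[2][2]>17 or abs(s[2][0])>8: break
E
```

```text
barL [  1.4  22.3 120. ] depth: [[2.4, 22.1, 122.4], [2.6, 22.0, 122.9], [2.7, 22.0, 123.1]]
barR [  1.4 -21.4 120. ] depth: [[2.9, -21.1, 123.4], [2.4, -21.2, 122.1], [3.0, -21.0, 123.5]]
kL [  6.4  13.3 109. ] depth: [[1.5, 14.0, 96.6], [7.5, 13.1, 111.8], [7.6, 13.1, 112.1]]
klb [ -7.6  12.7 123. ] depth: [[-9.0, 12.9, 120.1], [-8.9, 12.9, 120.4], [-9.2, 12.9, 119.7]]
tab [ 95.    0.6 126. ] depth: [[95.1, 0.6, 124.2], [95.5, 0.6, 111.4], [95.9, 0.6, 97.5]]
lidback [123.5   0.6  96. ] depth: [[133.4, 0.5, 32.3], [133.3, 0.5, 32.9], [123.5, 0.6, 96.2]]
False (29.3083, array([  3.98427993,  -0.62198141, 146.19425231]), array([ 0.51922397, -0.58841628,  1.00391274]))
4.9 144.3 29.56 [  4.5  -0.8 145.5] [-2.2 -0.2  4.9]
5.8 143.1 29.81 [  5.3  -0.9 144.5] [-0.5  0.1  6.5]
6.7 141.9 30.06 [  6.2  -0.9 143.4] [-1.5  0.   6.2]
7.6 140.7 30.31 [  7.2  -1.  142.3] [-0.5  0.7  8.6]
8.5 139.5 30.56 [  8.1  -1.  141.2] [-1.  -0.2  7.5]
9.4 138.3 30.81 [  9.1  -1.  140.1] [-0.6  1.4  8.7]
10.3 137.1 31.06 [ 10.   -1.1 139. ] [0.7 1.8 9.7]
11.2 135.9 31.31 [ 11.   -1.1 137.8] [-0.8  0.6 10.1]
12.0 134.7 31.56 [ 12.4   0.5 134.3] [-0.7 -0.5 -0.2]
12.0 133.5 31.81 [ 12.2   0.6 132.8] [-0.1  0.3  0.1]
12.0 132.3 32.06 [1.200e+01 1.000e-01 1.321e+02] [-0.   0.2 -0.3]
12.0 131.1 32.31 [1.20e+01 1.00e-01 1.31e+02] [-0.3 -0.3 -0.5]
12.0 129.9 32.56 [1.210e+01 1.000e-01 1.298e+02] [-0.1  0.3 -0.5]
12.0 128.7 32.81 [1.200e+01 1.000e-01 1.286e+02] [0.2 0.3 0.1]
12.0 127.5 33.06 [1.200e+01 1.000e-01 1.274e+02] [0.8 0.2 0.5]
12.0 126.3 33.31 [1.200e+01 1.000e-01 1.262e+02] [ 0.  -1.2 -0.6]
12.0 125.1 33.56 [ 11.9  -0.2 125.4] [0.4 0.6 1.8]
12.0 123.9 33.81 [ 11.9  -0.3 125.1] [0.4 2.  7.2]
12.0 122.7 34.06 [ 11.9  -0.4 124.9] [ 1.5  4.7 13.1]
12.0 121.5 34.31 [ 11.9  -0.5 124.7] [ 2.4  7.4 19.1]
```

```bash
python3 - <<'E'
from h import *
ctrl.move_l(W(10,0,270),vel=250)
ctrl.gripper_to(0)
snap("wrist","w6"); snap("scene","s6"); print(S())
p=cv2.imread("pics/w6.png"); cv2.imwrite("pics/w6b.png",cv2.resize(p,(800,600),interpolation=cv2.INTER_CUBIC))
p=cv2.imread("pics/s6.png")[125:265,175:325]; cv2.imwrite("pics/s6c.png",cv2.resize(p,None,fx=4.2,fy=4.2,interpolation=cv2.INTER_CUBIC))
E
```

```text
(35.5583, array([1.00237172e+01, 8.51313330e-02, 2.69658813e+02]), array([ 1.55234955, -0.35230657,  0.1149266 ]))
```

View pics/w6b.png

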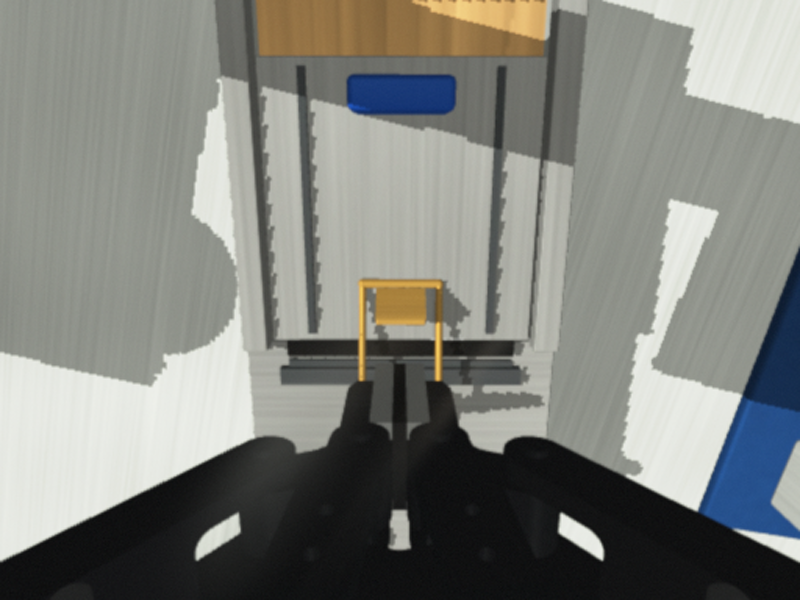

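View pics/s6c.png

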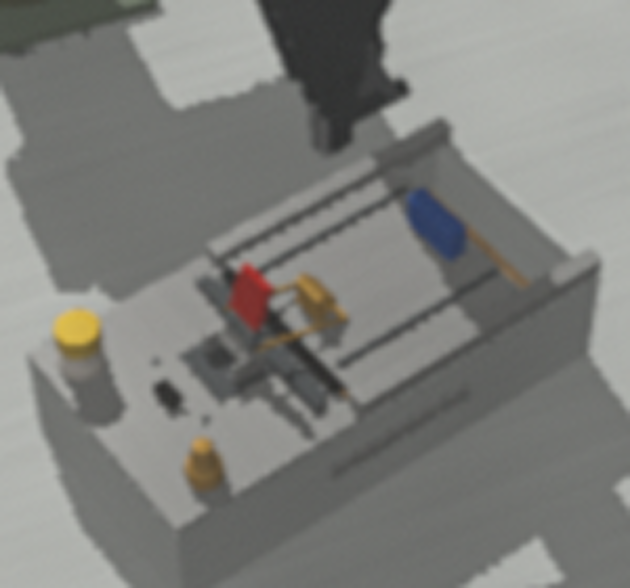

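```bash
python3 - <<'E'
from h import *
ctrl.move_l(W(-8,0,200),vel=200)
ctrl.move_l(W(-8,0,166),vel=150,threshold=6); print(S())
b=ctrl.move_l(W(-50,0,166),vel=60,threshold=12); print(b,S())
def P(th,r=50,push=0):
    c=np.array([-70,103])+r*np.array([-np.cos(th),np.sin(th)])+(4-push)*np.array([np.sin(th),np.cos(th)])
    return W(c[0]+11,0,c[1]+25)
for th in np.arange(1.45,0.55,-0.1):
    ctrl.move_l(P(th),vel=40); s=S(); print(round(th,2),round(s[0],2),s[1].round(1),s[2].round(1))
    if np.linalg.norm(s[2])>20: break
E
```

```text
(36.4417, array([ -7.86496601,  -0.51512611, 166.98974124]), array([0.38923739, 0.00643796, 1.01836182]))
False (37.2917, array([-50.09708299,   0.24359888, 165.7222735 ]), array([-0.27779078, -0.2913968 , -0.70697483]))
1.45 37.85 [-61.4  -0.3 178.5] [ 0.   0.3 -0.8]
1.35 38.12 [-66.1  -0.2 177.8] [1.8 0.4 1.1]
1.25 38.4 [-7.110e+01 -1.000e-01  1.769e+02] [ 3.5 -0.   3. ]
1.15 38.67 [-7.590e+01 -1.000e-01  1.754e+02] [ 1.8 -1.2  3.5]
1.05 38.95 [-8.070e+01 -1.000e-01  1.736e+02] [3.  1.  5.4]
0.95 39.23 [-8.520e+01 -1.000e-01  1.713e+02] [3.1 0.6 5.4]
0.85 39.5 [-8.950e+01 -1.000e-01  1.685e+02] [1.8 0.9 6.3]
0.75 39.77 [-9.370e+01 -1.000e-01  1.653e+02] [ 0.4 -0.3  5. ]
0.65 40.05 [-9.740e+01 -1.000e-01  1.618e+02] [0.1 0.  5. ]
```

```bash
python3 - <<'E'
from h import *
def P(th,r=50,push=0):
    c=np.array([-70,103])+r*np.array([-np.cos(th),np.sin(th)])+(4-push)*np.array([np.sin(th),np.cos(th)])
    return W(c[0]+11,0,c[1]+25)
for th in list(np.arange(0.55,0.0,-0.1))+[0.]:
    ctrl.move_l(P(th),vel=40); s=S(); print(round(th,2),round(s[0],2),s[1].round(1),s[2].round(1))
    if np.linalg.norm(s[2])>16: break
p=0
while s[2][2]<13 and p<6:
    p+=.5; ctrl.move_l(P(0,push=p),vel=20); s=S(); print(p,round(s[0],2),s[1].round(1),s[2].round(1))
E
```

```text
0.55 40.33 [-100.4   -0.2  157.7] [-0.   1.   4.6]
0.45 40.6 [-1.026e+02 -1.000e-01  1.532e+02] [ 0.2 -0.8  2.4]
0.35 40.88 [-104.4    0.3  148.3] [ 0.  -0.5  1.5]
0.25 41.15 [-106.     0.6  143.2] [-0.7  0.5  0.5]
0.15 41.42 [-107.7    0.4  138.8] [ 0.  -0.7 -1. ]
0.05 41.7 [-108.6    0.3  134.1] [-0.  -0.5  0.1]
0.0 41.95 [-1.091e+02 -1.000e-01  1.321e+02] [0.8 0.1 0.1]
0.5 42.2 [-109.1   -0.2  132. ] [0.7 0.7 4.1]
1.0 42.45 [-109.1   -0.2  132. ] [0.8 2.5 7.1]
1.5 42.7 [-109.1   -0.2  132. ] [1.5 3.5 7.8]
2.0 42.95 [-109.1   -0.2  131.9] [ 2.5  3.8 12.4]
2.5 43.2 [-109.1   -0.2  131.9] [ 1.9  5.3 13.8]
```

Rigid stop at tip height 107 mm, as expected for the locked lever. Retreat and verify.

```bash
python3 - <<'E'
from h import *
ctrl.move_l(W(-109,0,200),vel=150)
ctrl.move_l(W(40,0,310),vel=300)
ctrl.gripper_to(85)
snap("wrist","w7"); snap("scene","s7"); print(S())
p=cv2.imread("pics/w7.png"); cv2.imwrite("pics/w7b.png",cv2.resize(p,(800,600),interpolation=cv2.INTER_CUBIC))
p=cv2.imread("pics/s7.png")[125:265,175:325]; cv2.imwrite("pics/s7c.png",cv2.resize(p,None,fx=4.2,fy=4.2,interpolation=cv2.INTER_CUBIC))
E
```

```text
(45.4667, array([ 4.00523109e+01, -2.25995591e-02,  3.10075114e+02]), array([ 0.2845065 , -0.41690074,  0.27573946]))
```

View pics/w7b.png

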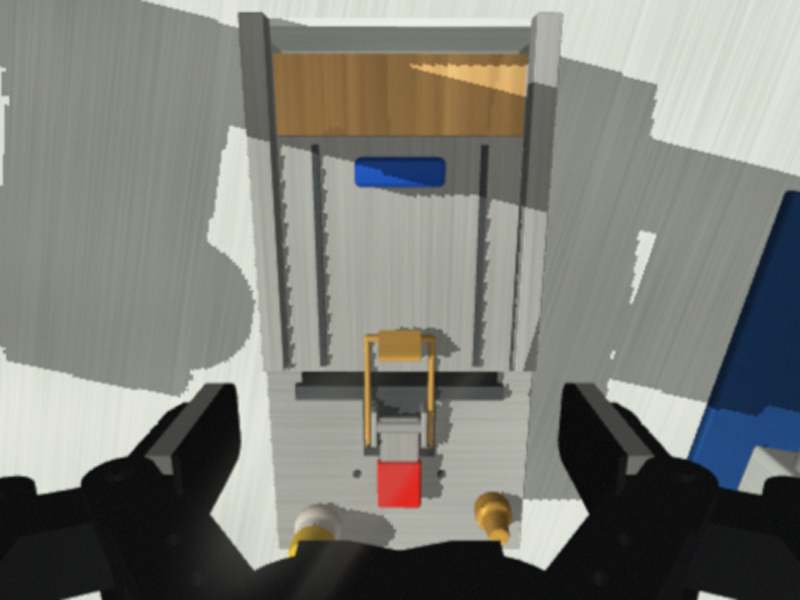

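View pics/s7c.png

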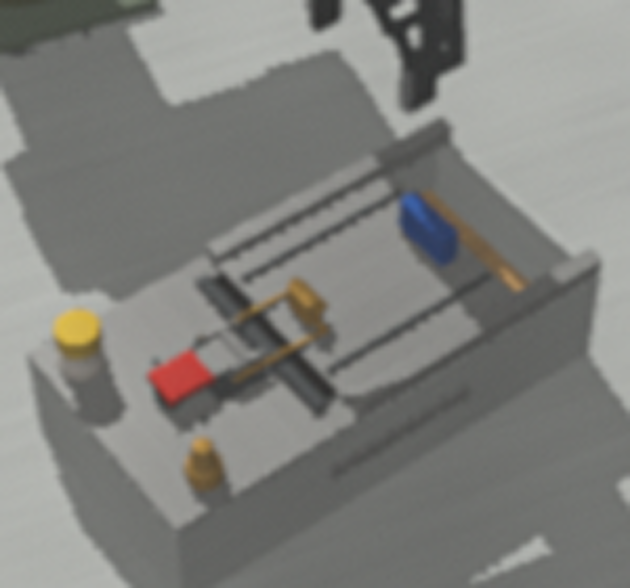

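```bash
python3 - <<'E'
from h import *
_,d,c=load("w7"); k=1.5625
for n,u,v in [("gripnear",400,500),("gripfar",400,466),("tab",400,184),("lid",400,250),("bar",372,338)]:
    i,j=int(v/k),int(u/k); dd=np.median(d[i-1:i+2,j-1:j+2]); o,r=ray(c,u/k,v/k); print(n,(Rc().T@(o+r*dd-C0)).round(1))
ctrl.finish_job()
E
```

```text
gripnear [-123.6   -0.3  109.1]
gripfar [-97.3  -0.2 108.6]
tab [9.010e+01 1.000e-01 1.274e+02]
lid [48.1 -0.  97.5]
bar [ -8.7  17.9 100.9]
the job is handed in; nothing more can be done
```

The chest is closed and locked, and I handed the job in at about 46 s of the 64 s allowed. The hand-in gives no verdict.

- **Lid:** I pushed the blue tab until I felt the seal. The tool read about 8.3 N against about 3.8 N of sliding friction, so roughly 4.5 N was on the seal.
- **Bail:** I swung it over and pressed it behind the keeper. My first press used only the finger's edge and slipped off the bar, reaching about 15 N with the bar still on the ramp. I repeated it with the fingers centred, moving down along the ramp. At about 10 N the bar snapped in under the nose and came to rest on the lid; pressing there peaked at 19 N on the bar.
- **Lever:** I pressed it through its arc with about 7 N at most, then against its stop with about 14 N. That is well under the 30 N limit on the grip.

**Last checks:**
- The pictures show the lever flat, the bar hooked under the keeper's nose and the lid pulled tight. The jar and nozzle look unmoved by eye, and I didn't go near the other things on the bench.
- By depth, the grip's upper face is level (108.6 to 109.1 mm at its two ends, about 107 mm expected), so the lever is home. The lever also stopped with the fingertips at 107 mm.
- The final force on the seal could not be read directly. I infer it from the lid having been drawn in about 2 to 4 mm past first contact.

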